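# Set the boring jig's drill carriage on the pencil line

### The job

Set the boring jig to the pencil line: slide the sanding block that lies on the line outward along the marked board, clear of the pointer (it stays on that board), swing the clamp lever right over to free the carriage, wind the carriage along with its handwheel until the tip of the pointer stands on the line, then swing the lever back past its click so that it is locked again with the setting kept. The carriage must not shove the block, and the glue bottle, wax tin and tape measure stay where they are.

Things in the scene. Friction and masses are not known exactly. Their poses are not given: they have to be found in the camera images.
- guide_rail: aluminium guide rail of the boring jig, fixed on the bench, 620 long, 60 wide, 40 mm high. Origin under its centre, on the bench; y along the rail, +x is the side where the two boards lie. Its place varies by 12 cm, its yaw by 0.2 rad either way. At each end (285 mm from the middle) a screw clamp rises to 133 mm and reaches 75 mm to the -x side.
- drill_carriage: saddle 84 wide, 170 long, riding on the rail, top 58 mm above the bench; origin on the bench under its middle, axes as the rail's. It carries handwheel, clamp lever and, at its middle, a steel drill-bush arm (36 mm wide, top of the bush 68 mm up) that reaches 110 mm to +x over the boards and ends in the pointer. It is moved by the handwheel, within 125 mm of the rail's middle.
- pointer_tip (a point): tip of the dark steel pointer, a tongue tapering to 5 mm wide on the end of the drill-bush arm; 128 mm to the +x side of the rail's middle line, 4 mm above the boards. It travels with the carriage along the rail's y.
- pencil_line (a point): point on the black pencil line (1.8 mm wide, 170 mm long) on top of the marked board, where the pointer tip must come; axes as the rail's: x along the line, y along the rail. The pointer is on the line when its rail-y distance from this point is zero. At the start it is 30 to 120 mm away, to either side.
- marked_board: light wooden board 240 x 80 x 28 mm, fixed, butted end-on to the rail's +x face, with the pencil line along its middle; origin under its centre, x along the board, away from the rail. An iron holdfast on its outer end (85 to 155 mm beyond the origin) rises to 82 mm.
- plain_board: the same board without a line, with a like holdfast, fixed beside it; origin as above. Which board is on which side (+y or -y) varies.
- wheel_centre (a point): centre of the handwheel's upper face, on its upright axis, 89 mm above the bench; on the rail's middle line, 45 mm to the -y side of the pointer. Black disc wheel 90 mm across, with a low hub (to 96 mm above the bench). It moves along with the carriage.
- crank_grip_top (a point): top of the upright crank grip, a free-spinning black handle 19 mm thick standing on the wheel 36 mm from its axis, 91 to 141 mm above the bench. Pushing it sideways round its circle (4 to 7 N; no grip needed) winds the carriage: a full turn anticlockwise seen from above moves it 56.5 mm (9 mm per rad) to the rail's +y, clockwise to -y. It stays where it is left.
- handwheel (a joint): angle of the handwheel, rad, growing anticlockwise seen from above; the carriage stands 0.009 m per rad from the rail's middle. With the clamp lever locked a brake holds it.
- clamp_lever (a joint): angle of the clamp lever, rad: 0 locked (points along the rail to +y), 1.3 fully free (swung 75 degrees anticlockwise from above, towards the rail's -x, away from the boards). Its cam goes over centre at 0.25: from either side about 0.25 Nm (3 to 5 N at the ball) pushes it past the click. The brake is off beyond 0.6 rad, where the lever stays as left.
- lever_pivot (a point): on the clamp lever's upright axis, top of its steel hub (28 mm across), 88 mm above the bench; on the rail's middle line, 60 mm to the +y side of the pointer. Moves along with the carriage. Below it a brake housing (42 mm high) juts from the saddle to 66 mm on the rail's -x side.
- lever_tip (a point): centre of the ball (20 mm across) at the lever's end, 78 mm from the pivot axis, 92 mm above the bench. The arm is a black bar 15 mm thick, 80 to 100 mm above the bench, which the fingers can push from either side.
- sanding_block: cork sanding block 85 x 55 x 35 mm, lying loose on the marked board, its length along the line, across the place where the pointer must come. Axes x along its length, z up. Pushed sideways it slides easily (1 to 2 N); there is room for it farther out on the board, up to the holdfast. Origin under its middle.
- glue_bottle: white bottle, 64 mm across, 190 mm tall, standing on the bench. Origin under its middle.
- wax_tin: steel tin, 86 mm across, 60 mm tall. Origin under its middle.
- tape_measure: tape measure case 72 x 40 x 66 mm, standing on the plain board. Origin under its middle.
Not all that is in view belongs to the job. Several things have the shape of the sanding_block; the one meant has the colours described above.

How it is judged (in metres and radians):
On the way, in this order (a step that is already met when the one before it is completed fails the run):
1. the clamp lever is swung over to free (past 1.0 rad) (value of joint clamp_lever above 1 rad), for 0.2 s.
2. with the lever free, the pointer tip stands on the line (within 2.5 mm along the rail) (y of pointer_tip in the frame of pencil_line between -0.0025 and 0.0025 m and value of joint clamp_lever above 0.7 rad), for 0.4 s.
3. the lever is back past its click (under 0.1 rad) (value of joint clamp_lever below 0.1 rad), for 0.2 s.
At the end, for the whole second after the job is handed in: The pointer tip stands within 2.5 mm of the pencil line, measured along the rail, the clamp lever is locked past its click (under 0.1 rad), the handwheel is at rest, and the sanding block lies on the marked board (its middle within 35 mm of the line) (y of pointer_tip in the frame of pencil_line between -0.0025 and 0.0025 m and z of sanding_block in the frame of marked_board between 0.02 and 0.036 m and y of sanding_block in the frame of marked_board between -0.035 and 0.035 m and value of joint clamp_lever below 0.1 rad and velocity of joint handwheel between -0.05 and 0.05 rad/s); the robot touches nothing.
It fails at once if the carriage or its pointer shoves the sanding block (contact force between drill_carriage and sanding_block above 0.5 N).
It fails at once if the glue bottle, wax tin or tape measure is shifted by more than 20 mm (distance of any of glue_bottle, wax_tin, tape_measure from where it was at the start of the episode above 0.02 m).
It fails at once if the glue bottle is tipped (angle between glue_bottle's own z axis and vertical above 0.4 rad).
It also fails if it takes over 70 s, if anything falls off the work surface, if the arm or the gripper's body presses on something with over 40 N, if the wrist force passes 120 N, or if a joint passes its speed limit or range.

### The arm

A 7-joint arm with a two-finger parallel gripper is mounted at the origin on the work surface. World frame = base frame: x ahead of the robot, y to its left, z up, the work surface at z = 0. Lengths are in mm, angles in rad, forces in N, time in s.
With the tool pointing down it reaches from about 425 to 875 mm from the base axis. Payload 8.4 kg.
Tool frame: the origin (TCP) lies at the very end of the fingers, on their centre line; the grasp point (between the pads) lies 19 mm behind it; z points along the fingers, y is the line along which they close (so a half turn about z gives the same grasp; the last joint's range is limited). The gripper opens to 87 mm and grips with 3 to 60 N. Pads are 19 mm wide; open, the fingers measure 117 mm over their backs; the gripper's body (75 mm by 190 mm) begins 51 mm behind the grasp point.
Start: joints at [1.199, 0.333, 0.04, 1.465, -0.013, 1.343, -0.059], TCP at [175.107, -625.94, 222.546] pointing down, gripper open.
Joint ranges: [-2.58, 2.58], [-0.38, 2.09], [-1.3, 1.39], [0.25, 2.4], [-1.5, 4.64], [0.08, 2.09], [-2.65, 2.65]. Speed limits (rad/s): [2.22, 2.22, 2.79, 2.79, 3.14, 3.14, 3.14].

### API

Orientations are given as a unit quaternion [x, y, z, w].
In Python, from bench import env gives the robot as it stands. Calls block until the motion is done:
- env.movep(position, orientation): joint-space move of the TCP to a pose.
- env.line_to(position, attitude=None, max_speed=150): straight line of the TCP; attitude=None keeps the orientation; max_speed is the mean speed in mm/s.
- env.goto_joints(angles): joint-space move.
- env.open_gripper() and env.clamp(): open the fingers fully, or close them until they stop; the grip force is fixed at half the most.
- env.pause(seconds).
- env.solve_ik(position, orientation): joint angles nearest the present ones, or None.
- env.observe(): the state.
- env.capture(name): name is "side" or "top"; returns the picture (384x512x3 uint8, red, green, blue); there is no depth.
- env.camera_model(name): a dict with "fx", "fy", "cx", "cy" (pixels), "distortion" ([k1, k2, p1, p2, k3] as OpenCV has them; the pictures are not rectified), "world_from_camera" (4x4, takes a point from camera to world coordinates). Camera axes: x right, y down, z forward; pixel columns grow to the right and rows downward; lengths in mm; the calibration is good to about 2 mm. A picture is of the moment at which its call begins. camera_model takes no time and is no camera call.
A pose or a line that the arm cannot do raises env.Unreachable and nothing moves.
- env.job_done(): hands the job in; it is judged then, once.
The state is a dict: "t": time; "joint_positions": joint angles; "dq": joint speeds; "joint_efforts": joint torques, N m; "tool_pos": TCP position; "tcp_rot": TCP orientation; "ft_force": force on the tool from outside, world axes, zero at the start; "torque": the same for the moment, N m; "finger_gap": finger opening in mm; "grasp_force": force on a finger pad.
Only numpy, scipy, OpenCV 4.12 (cv2) and the standard library are available. Lean on these libraries where they do the work, as an engineer would, in place of code of your own. Each camera call takes 0.05 s, during which the arm holds its last target. There are 200 camera calls.

## Working session

There is one attempt and no reset: what is moved stays moved. The work goes in short steps, each a Python script; the robot and the scene stay as the last script left them, time stands still between calls to the robot, and variables do not carry over. Pictures are saved under pics/ and viewed, at most 10 in all, crops included, and the job is handed in when it is done.

```bash
mkdir -p pics; ls; python3 - <<'E'
from bench import env
import cv2
for n in("side","top"):
    cv2.imwrite(f"pics/{n}0.png",env.capture(n)[:,:,::-1])
    m=env.camera_model(n); print(m)
print(env.observe())
E
```

```text
pics
{'fx': 356.7526214080831, 'fy': 356.7526214080831, 'cx': 260.48707393892505, 'cy': 184.05144895497776, 'distortion': array([-0.04283526,  0.        ,  0.        ,  0.        ,  0.        ]), 'world_from_camera': array([[ 8.78052428e-01, -2.84159164e-01,  3.85068179e-01,
         2.47789586e+02],
       [-4.78098745e-01, -4.85368577e-01,  7.32010201e-01,
        -5.93900257e+02],
       [-2.11074134e-02, -8.26843948e-01, -5.62035197e-01,
         6.16800955e+02],
       [ 0.00000000e+00,  0.00000000e+00,  0.00000000e+00,
         1.00000000e+00]])}
{'fx': 462.67082215726674, 'fy': 462.67082215726674, 'cx': 253.39884778464835, 'cy': 187.5733151151168, 'distortion': array([0.0330534, 0.       , 0.       , 0.       , 0.       ]), 'world_from_camera': array([[-2.01162565e-02, -9.88487732e-01,  1.49957796e-01,
         4.37219530e+02],
       [-9.99323071e-01,  2.45000579e-02,  2.74435048e-02,
         6.92889303e+01],
       [-3.08015424e-02, -1.49304224e-01, -9.88311446e-01,
         1.24609914e+03],
       [ 0.00000000e+00,  0.00000000e+00,  0.00000000e+00,
         1.00000000e+00]])}
{'t': 0.1, 'joint_positions': array([ 1.19881806,  0.33324062,  0.03990468,  1.46531358, -0.01341916,
        1.34325134, -0.05849027]), 'dq': array([-0.001096  , -0.00180961,  0.00120909,  0.00011919, -0.00011382,
        0.00128998, -0.00071909]), 'joint_efforts': array([-9.82307363e-03, -6.29818726e+01,  1.27198655e+00, -3.85208809e+01,
       -6.84895366e-02,  5.91402291e-02, -3.83475617e-05]), 'tool_pos': array([ 175.11918904, -625.99732058,  222.56202481]), 'tcp_rot': array([9.90715347e-01, 1.35952565e-01, 1.65970719e-05, 2.36990442e-05]), 'ft_force': array([ 0.325605  , -0.58939329, -0.21026712]), 'torque': array([-0.0248331 ,  0.01008422, -0.01891911]), 'grasp_force': 1.935376021533557, 'finger_gap': 87.03200340166129}
```

View pics/side0.png

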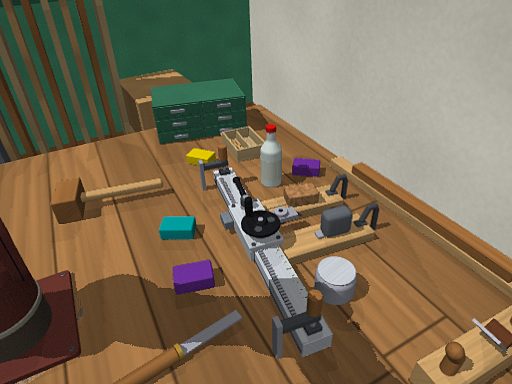

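View pics/top0.png

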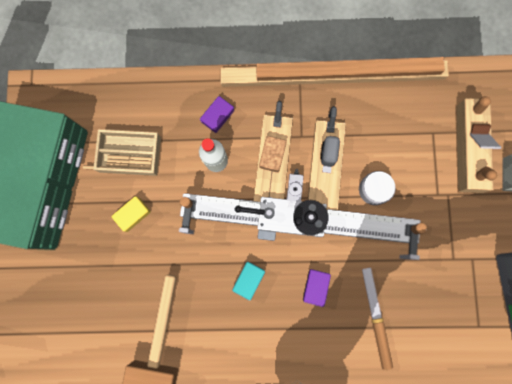

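The side view shows the cork block at about (300,193), the wheel at (260,224) and the lever at (240,200). The top view shows cork at (273,152), the wheel at (310,217), the lever ball at (239,209) and the pointer near (295,178). Things that could be taken for the block, by top-view pixel: purple (217,114), purple (317,287), teal (249,281) and yellow (130,214). The cork-brown one at (273,152) on the +y board fits the description. I'll check it in a close crop.

```bash
python3 - <<'E'
import cv2,numpy as np
a=cv2.imread("pics/top0.png")[95:245,230:350]; b=cv2.imread("pics/side0.png")[150:290,200:340]
a=cv2.resize(a,None,fx=4,fy=4,interpolation=cv2.INTER_CUBIC)[:, :400]
a=cv2.resize(cv2.imread("pics/top0.png")[95:245,235:335],(400,600),interpolation=cv2.INTER_CUBIC)
b=cv2.resize(cv2.imread("pics/side0.png")[150:300,230:330],(400,600),interpolation=cv2.INTER_CUBIC)
cv2.imwrite("pics/z0.png",np.hstack([a,b]))
E
```

```text
(no output)
```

View pics/z0.png

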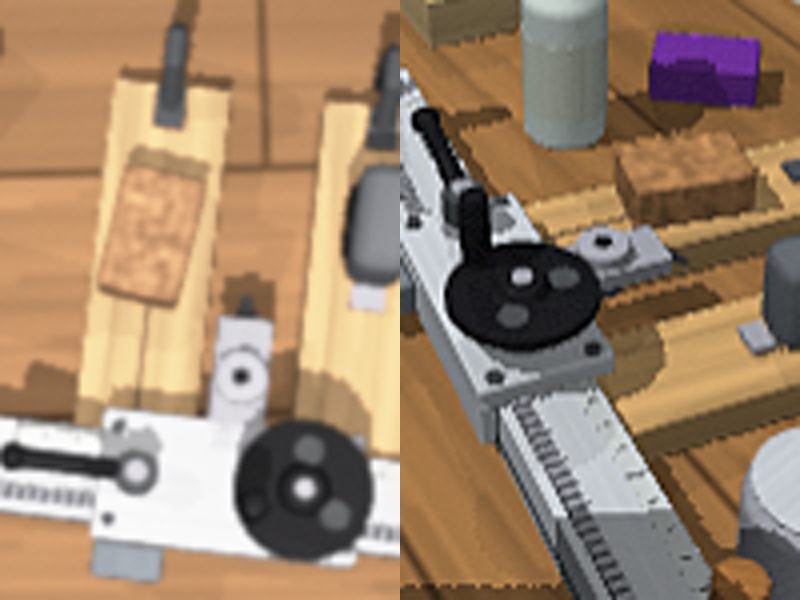

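The crop (left panel is top view at 4x, right is side view) shows the cork block on the light board with the pencil line running below it. The line runs from crop (148,300) to (140,410), the pointer tip is at (247,300), the wheel hub at (303,488), the lever pivot at (137,470) and the ball at (12,457). The grip top is in the right panel at (475,195). This is the cork block I want; next I'll compute positions.

```bash
cat > h.py <<'E'
from bench import env
import cv2,numpy as np
from scipy.spatial.transform import Rotation as R
def ray(cam,uv):
    m=env.camera_model(cam); K=np.array([[m["fx"],0,m["cx"]],[0,m["fy"],m["cy"]],[0,0,1]])
    p=cv2.undistortPoints(np.array([[uv]],float),K,m["distortion"])[0,0]; T=m["world_from_camera"]
    return T[:3,3],T[:3,:3]@np.array([p[0],p[1],1])
def plane(cam,uv,z):
    o,d=ray(cam,uv); return o+d*(z-o[2])/d[2]
def two(a,b):   # midpoint of top ray a, side ray b, and gap
    o1,d1=ray("top",a);o2,d2=ray("side",b)
    s=np.linalg.lstsq(np.c_[d1,-d2],o2-o1,rcond=None)[0]
    p,q=o1+s[0]*d1,o2+s[1]*d2; return (p+q)/2,np.linalg.norm(p-q)
def proj(cam,P):
    m=env.camera_model(cam); K=np.array([[m["fx"],0,m["cx"]],[0,m["fy"],m["cy"]],[0,0,1]])
    Ti=np.linalg.inv(m["world_from_camera"])
    return cv2.projectPoints(np.atleast_2d(P).astype(float),cv2.Rodrigues(Ti[:3,:3])[0],Ti[:3,3],K,m["distortion"])[0][:,0]
def quat(a):    # pointing down, closing line (tool y) at world angle a
    return R.from_matrix(np.c_[[np.sin(a),-np.cos(a),0],[np.cos(a),np.sin(a),0],[0,0,-1]]@np.diag([-1,1,1]) if 0 else np.c_[[np.sin(a),-np.cos(a),0],[np.cos(a),np.sin(a),0],np.cross([np.sin(a),-np.cos(a),0],[np.cos(a),np.sin(a),0])]).as_quat()
E
python3 - <<'E'
from h import *
np.set_printoptions(precision=1,suppress=True)
T=lambda u,v:(235+u/4,95+v/4); S=lambda u,v:(230+(u-400)/4,150+v/4)
print("wheel top z96",plane("top",T(303,488),96),"side",plane("side",S(522,276),96),two(T(303,488),S(522,276)))
print("pivot top",plane("top",T(137,470),88),"side",plane("side",S(462,190),88),two(T(137,470),S(462,190)))
print("ball",plane("top",T(12,457),92),two(T(12,457),S(426,120)))
print("ptr",plane("top",T(247,300),32),"side",plane("side",S(681,257),32))
print("line",plane("top",T(148,305),28),plane("top",T(140,405),28))
print("grip",plane("side",S(475,192),141), plane("top",T(258,500),141))
print("bush",two(T(240,377),S(604,242)))
# cork mask
img=cv2.imread("pics/top0.png");hsv=cv2.cvtColor(img,cv2.COLOR_BGR2HSV)
print(hsv[150,273],hsv[165,284],hsv[105,275])
c=[T(135,162),T(207,175),T(178,305),T(97,288)]
P=np.array([plane("top",x,63) for x in c]);print("cork top corners\n",P,P.mean(0))
s=[S(614,160),S(648,190),S(756,178),S(722,133)]
print("side\n",np.array([plane("side",x,63) for x in s]),np.mean([plane("side",x,63) for x in s],0))
print(two(c[3],s[1]),two(c[2],s[1]),two(c[2],s[2]),two(c[3],s[0]))
print("bottle cap",plane("top",(209,146),190),plane("side",(271,128),190),"base",plane("side",(270,186),0))
print("holdfast",[plane("top",T(*x),60) for x in((160,125),(185,125))])
print(quat(0),env.observe()["tcp_rot"])
E
```

```text
wheel top z96 [534.4 -39.6  96. ] side [537.1 -39.6  96. ] (array([535.5, -40. ,  96.6]), np.float64(2.5162057985656943))
pivot top [548.7  62.9  88. ] side [549.1  61.2  88. ] (array([549.3,  62.8,  86.8]), np.float64(0.9427146460313564))
ball [558.3 141.1  92. ] (array([560.1, 140.5,  91.1]), np.float64(3.5132110714628455))
ptr [665.9 -13.4  32. ] side [670.8  -6.2  32. ]
line [665.   52.5  28. ] [597.7  59.5  28. ]
grip [524.3  -9.8 141. ] [524.   -8.3 141. ]
bush (array([610.6,  -5.5,  67.5]), np.float64(3.445667656760952))
[ 13 117 209] [ 18  97 233] [ 14 119 172]
cork top corners
 [[754.1  59.   63. ]
 [744.   12.1  63. ]
 [657.9  33.5  63. ]
 [670.5  85.8  63. ]] [706.6  47.6  63. ]
side
 [[667.1  71.1  63. ]
 [668.4  31.   63. ]
 [737.    6.4  63. ]
 [748.3  61.1  63. ]] [705.2  42.4  63. ]
(array([689.1,  81.4,  20.8]), np.float64(22.473642345181624)) (array([662.5,  31.2,  63.8]), np.float64(10.342893821755885)) (array([691.4,  12.6,  69.8]), np.float64(80.18908778735414)) (array([674.2,  85.3,  51.4]), np.float64(3.1148618456345183))
bottle cap [698.7 200.9 190. ] [697.3 189.7 190. ] base [690.4 185.5   0. ]
holdfast [array([779.5,  41.9,  60. ]), array([779.1,  25.4,  60. ])]
[ 0.   0.   0.7 -0.7] [1.  0.1 0.  0. ]
```

```bash
python3 - <<'E'
s=open("h.py").read(); i=s.index("def quat"); s=s[:i]+'''def quat(a):    # pointing down, closing line (tool y) at world angle a
    c,s=np.cos(a),np.sin(a)
    return R.from_matrix(np.c_[[-s,c,0],[c,s,0],[0,0,-1]]).as_quat()
YAW=-0.13
ex=np.array([np.cos(YAW),np.sin(YAW),0]); ey=np.array([-np.sin(YAW),np.cos(YAW),0])
def f(): o=env.observe(); return round(o["t"],1),o["tool_pos"].round(1),o["ft_force"].round(1),round(o["finger_gap"],1)
'''
open("h.py","w").write(s)
E
python3 - <<'E'
from h import *
c=np.array([706.,46,0]); h=np.pi/2
qs=[quat(h-.25),quat(-h-.25)]
q=None
for a in qs:
    j=env.solve_ik([706,46,280],a); print(None if j is None else np.round(j,2))
    if j is not None and (q is None or abs(j[6])<abs(jb[6])): q,jb=a,j
sg=0 if q is qs[0] else np.pi
env.movep([706,46,280],q); print(f())
env.line_to([706,46,36],max_speed=200); print(f())
env.clamp(); print(f())
d=c+24*ex; d[2]=36
env.line_to(d,quat(h-.13-sg),max_speed=60); print(f())
env.open_gripper(); print(f())
env.line_to([d[0],d[1],200],max_speed=250)
env.movep([560,-200,300],quat(h-.13-sg)); print(f(),sg)
for n in("side","top"): cv2.imwrite(f"pics/{n}1.png",env.capture(n)[:,:,::-1])
a=cv2.resize(cv2.imread("pics/top1.png")[95:245,235:335],(400,600),interpolation=cv2.INTER_CUBIC)
b=cv2.resize(cv2.imread("pics/side1.png")[150:300,230:330],(400,600),interpolation=cv2.INTER_CUBIC)
cv2.imwrite("pics/z1.png",np.hstack([a,b]))
E
```

```text
[ 0.35  0.54 -0.77  1.18  0.37  1.56  0.97]
[ 0.31  0.52 -0.69  1.18  0.32  1.55 -2.14]
(3.1, array([706.1,  44.8, 279.9]), array([-0.2,  0.5, -4. ]), 87.1)
(4.5, array([706.9,  46.3,  37.5]), array([-1.3, -0.3, -3.1]), 87.2)
(5.1, array([706.2,  46.7,  36.4]), array([ 0.7,  2.4, -0.9]), 55.0)
(5.7, array([730.3,  42.2,  36.4]), array([ 0.8, -0.5,  1.9]), 55.0)
(6.5, array([729.8,  42.9,  36. ]), array([-0.5,  0.3, -4.1]), 86.7)
(8.5, array([ 560.5, -198.8,  299.4]), array([ 0.9,  0.3, -3.7]), 87.4) 0
```

View pics/z1.png

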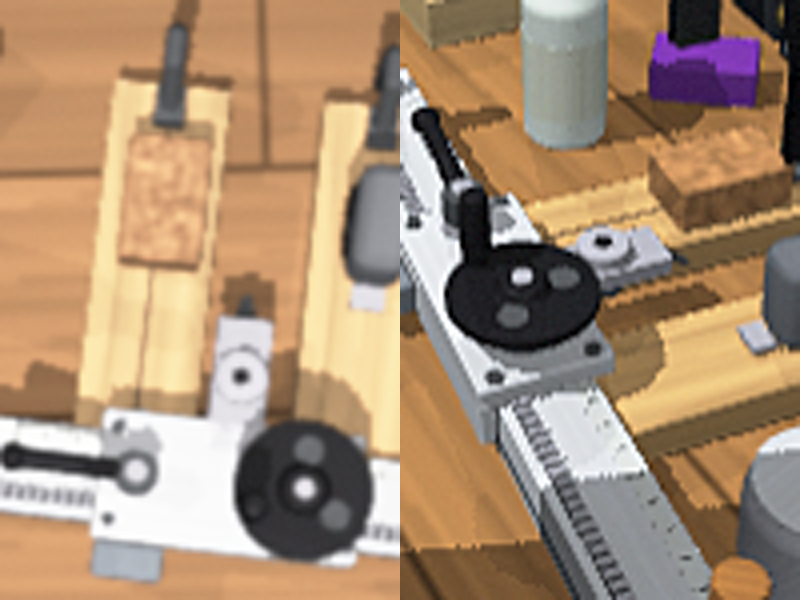

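The block now sits straight on the board with its inner end at crop v=268, beyond the pointer tip at v=300. Next I'll measure the line and pointer at sub-pixel level and swing the lever free.

```bash
cat > meas.py <<'E'
from h import *
def line_fit(g):  # top grey image -> world pts on z=28
    pts=[]
    for v in range(166,190):
        x0=272.2-(v-168)*2/27
        u=np.arange(int(x0)-4,int(x0)+6); w=g[v,u].astype(float); bg=np.interp(u,[u[0],u[-1]],[w[:2].mean(),w[-2:].mean()]); d=np.clip(bg-w,0,None)
        k=np.abs(u-u[np.argmax(d)])<=2; pts.append(plane("top",((u[k]*d[k]).sum()/d[k].sum(),v),28))
    return np.array(pts)
E
python3 - <<'E'
from meas import *
np.set_printoptions(precision=1,suppress=True,linewidth=150)
im=cv2.imread("pics/top1.png");g=im.min(2)
P=line_fit(g); p=np.polyfit(P[:,0],P[:,1],1); r=P[:,1]-np.polyval(p,P[:,0]); k=abs(r)<1.5; p=np.polyfit(P[k,0],P[k,1],1)
print("slope yaw",np.arctan(p[0]),r.std(),k.sum())
print(im[164:178,290:304].max(2)); hs=cv2.cvtColor(im,cv2.COLOR_BGR2HSV);print(hs[164:178,290:304,1])
E
```

```text
slope yaw -0.1519538577711182 0.2117814767811234 24
[[201 166 154 155 155 150 137 131 133 155 194 204 205 207]
 [201 152 134 135 135 135 136 135 134 141 155 160 160 177]
 [203 152 133 134 136 134 135 135 135 135 137 136 137 161]
 [194 148 133 134 134 134 132 131 134 134 133 133 134 158]
 [162 132 128 130 129 123 117 118 127 129 130 130 130 155]
 [144 124 124 126 121 104  92  95 114 126 127 126 128 151]
 [155 127 127 127 115  88  80  84 109 124 129 128 128 152]
 [184 144 128 125 107  79  76  84 107 125 132 131 133 156]
 [188 145 129 121  88  70  72  76  94 121 137 142 142 165]
 [175 148 137 122  84  67  66  64  83 120 140 141 142 167]
 [199 186 175 160 139 135 131 124 126 145 156 149 143 161]
 [216 225 224 222 221 225 222 218 215 210 208 189 167 165]
 [220 229 231 231 232 232 231 231 231 230 231 229 211 189]
 [223 229 230 230 231 230 229 229 231 231 233 234 223 204]]
[[123 121 123 122 122 121 121 123 121 122 124 123 122 122]
 [121 121 122 123 121 121 122 121 120 121 122 121 123 122]
 [121 121 121 120 120 122 123 123 123 121 121 124 123 125]
 [121 122 121 118 120 124 120 121 120 122 123 121 122 123]
 [121 122 122 120 121 112 100 104 116 121 124 122 122 122]
 [122 121 121 121 112  81  36  54 101 119 124 123 122 122]
 [122 122 122 120 106  43  10  21  87 117 123 124 122 122]
 [123 122 124 118  93  19  17  18  76 112 122 121 123 123]
 [123 123 125 114  61   4  18  10  65 101 121 122 124 124]
 [ 80  74  84  82  30  11   8   4  55 104 120 127 124 122]
 [ 15  14  17  13   6   9  10   8  12  42  59  79  95 119]
 [  7   9   7   8   9  10   8   9   9   6   9  13  27  88]
 [  9   6   6   6   5   7   6   6   6   6   6   6   8  67]
 [  9   6   4   6   7   7   6   6   7   6   5   7   8  70]]
```

```bash
sed -i 's/YAW=-0.13/YAW=-0.143/' h.py; cat >> meas.py <<'E'
PIV=np.array([549.,62.6,0])
def lev(th,r,off,z=84,piv=PIV):  # finger centre beside lever at angle th; off>0: clockwise side
    u=np.cos(th)*ey-np.sin(th)*ex; n=np.sin(th)*ey+np.cos(th)*ex
    p=piv+r*u+off*n; p[2]=z; return p
def lq(th,fl=0): return quat(np.pi/2+YAW+th+fl)
def ptr(im,rows,u0=290,u1=304):
    s=cv2.cvtColor(im,cv2.COLOR_BGR2HSV)[:,:,1].astype(float); u=np.arange(u0,u1); out=[]
    for v in rows:
        w=np.clip(110-s[v,u],0,None); out.append(plane("top",((u*w).sum()/w.sum(),v),32))
    return np.array(out)
E
python3 - <<'E'
from meas import *
np.set_printoptions(precision=2,suppress=True,linewidth=150)
im=cv2.imread("pics/top1.png"); P=line_fit(im.min(2)); p=np.polyfit(P[:,0],P[:,1],1)
Q=ptr(im,range(169,173)); print(Q, "dist along rail",(np.polyval(p,Q[:,0])-Q[:,1])*np.cos(YAW))
best=None
for fl in(0,np.pi):
    js=[env.solve_ik(lev(t,55,17),lq(t,fl)) for t in(0,.6,1.25)]
    print(fl,[None if j is None else np.round(j,2) for j in js])
E
```

```text
[[668.61 -12.17  32.  ]
 [665.91 -11.93  32.  ]
 [663.21 -11.56  32.  ]
 [660.51 -11.27  32.  ]] dist along rail [64.44 64.61 64.65 64.78]
0 [array([ 0.5 ,  0.5 , -0.98,  1.75,  0.45,  1.14,  0.81]), array([ 0.61,  0.5 , -1.13,  1.82,  0.5 ,  1.14,  1.34]), array([ 0.75,  0.47, -1.24,  1.9 ,  0.49,  1.13,  2.  ])]
3.141592653589793 [array([-1.18,  0.62,  1.22,  1.83, -0.63,  1.16, -1.46]), array([ 0.28,  0.33, -0.68,  1.84,  0.24,  1.06, -1.6 ]), array([ 0.42,  0.28, -0.8 ,  1.91,  0.23,  1.04, -0.94])]
```

```bash
python3 - <<'E'
from meas import *
env.clamp()
s=lev(0,55,26); a=s.copy(); a[2]=240
env.movep(a,lq(0)); env.line_to(s,max_speed=200); print(f())
for t in (0,.2,.4,.6,.8,1.0,1.2):
    env.line_to(lev(t,55,17),lq(t),max_speed=70); print(t,*f()[1:3])
p=lev(1.15,55,28); env.line_to(p); p[2]=240; env.line_to(p,max_speed=250)
env.movep([560,-200,300],quat(np.pi/2)); print(f())
for n in("side","top"): cv2.imwrite(f"pics/{n}2.png",env.capture(n)[:,:,::-1])
a=cv2.resize(cv2.imread("pics/top2.png")[95:245,235:335],(400,600),interpolation=cv2.INTER_CUBIC)
b=cv2.resize(cv2.imread("pics/side2.png")[150:300,220:320],(400,600),interpolation=cv2.INTER_CUBIC)
cv2.imwrite("pics/z2.png",np.hstack([a,b]))
E
```

```text
(12.3, array([583.4, 113.4,  85.2]), array([-0.3, -0.6, -3. ]), 0.5)
0 [574.7 114.6  85.4] [ 3.7 -1.5 -1.7]
0.2 [562.6 118.5  84.1] [-1.  -0.7 -4.4]
0.4 [551.5 119.9  83.9] [-0.   0.3 -4.1]
0.6 [540.4 119.3  84. ] [ 0.  -1.2 -3.3]
0.8 [529.3 116.4  84. ] [ 0.2 -0.3 -3.5]
1.0 [518.9 111.4  84. ] [ 1.3 -0.3 -5.1]
1.2 [509.8 104.4  84.1] [-0.2 -0.8 -3.7]
(16.9, array([ 560.2, -197.8,  299.7]), array([ 0.3,  0.5, -3.7]), 0.5)
```

View pics/z2.png

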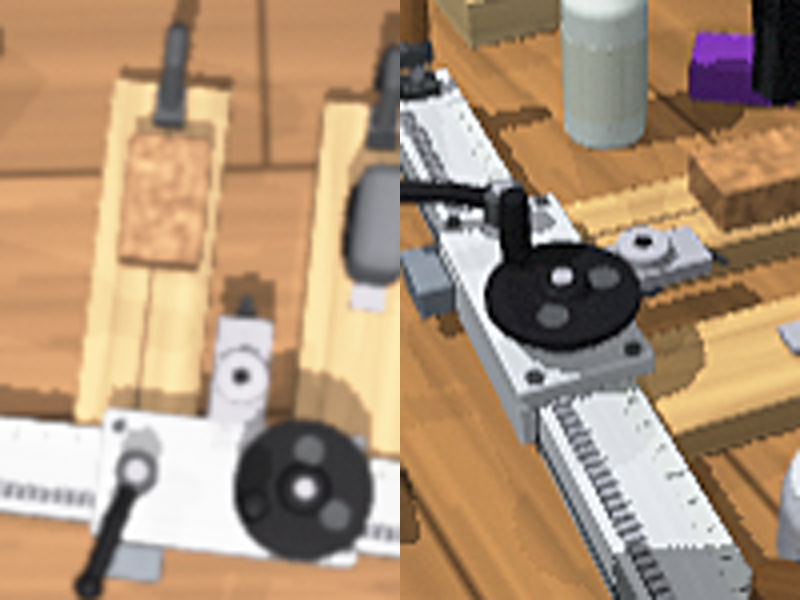

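The lever ball is now at crop (88,585), a swing of about 73° (1.27 rad), so the lever is free. The grip stands at about 107° world angle on the wheel. Next I'll grasp it and wind the first part.

```bash
cat > wind.py <<'E'
from meas import *
C0=np.array([534.3,-41.,107.]); PH0=np.deg2rad(107.); RAD=36.
def g(t,c=C0,r=RAD): return c+9*t*ey+r*np.array([np.cos(PH0+t),np.sin(PH0+t),0])
def wind(a,b,q=None,lim=30,speed=60,**k):
    for t in np.linspace(a,b,max(2,int(np.ceil(abs(b-a)/.3))+1))[1:]:
        env.line_to(g(t,**k),max_speed=speed); o=env.observe(); F=o["ft_force"]
        rad=g(t,**k)-C0-9*t*ey; rad/=np.linalg.norm(rad)
        print(round(t,2),(o["tool_pos"]-g(t,**k)).round(1),F.round(1),"rad",round(float(F@rad),1))
        if np.linalg.norm(F)>lim: print("STOP"); return t
    return b
E
python3 - <<'E'
from wind import *
env.open_gripper()
qs=[quat(0.),quat(np.pi)]; a=g(0.); a[2]=260
js=[env.solve_ik(a,q) for q in qs]; print([None if j is None else j.round(2) for j in js])
q=min((j[6]**2,i) for i,j in enumerate(js) if j is not None)[1]; q=qs[q]
env.movep(a,q); env.line_to(g(0.),max_speed=200); print(f())
env.clamp(); print(f())
wind(0,1.5)
print(f(),env.observe()["joint_positions"].round(2))
E
```

```text
[array([ 0.88,  0.17, -1.04,  1.67,  0.15,  1.39, -0.18]), None]
(21.0, array([524.5,  -6.4, 108. ]), array([ 1.1,  0.9, -3.6]), 87.3)
(22.1, array([524. ,  -6.6, 107. ]), array([ 1.5, -0.2, -4.2]), 18.3)
0.3 [ 0.2 -0.5  0. ] [ 4.2 -2.7 -6.9] rad -4.6
0.6 [ 0.7 -0.7  0. ] [ 5.8 -2.2 -9.7] rad -5.9
0.9 [ 1.3 -0.3  0.1] [  9.8  -2.5 -12.2] rad -10.0
1.2 [1.5 0.6 0.1] [ 10.2   1.  -13.9] rad -10.1
1.5 [1.  1.5 0.1] [  7.6   3.8 -11.8] rad -8.2
(23.6, array([502.2, -34.2, 107.1]), array([  7.6,   3.8, -11.8]), 18.0) [ 0.88  0.27 -1.    1.92  0.25  1.09 -0.22]
```

```bash
python3 - <<'E'
from wind import *
wind(1.5,7.17)
env.pause(.2); print(f(),env.observe()["tool_pos"]-g(7.17))
env.open_gripper(); p=g(7.17); p[2]=240; env.line_to(p,max_speed=250)
env.movep([560,-200,300],quat(0.)); print(f())
for n in("side","top"): cv2.imwrite(f"pics/{n}3.png",env.capture(n)[:,:,::-1])
a=cv2.resize(cv2.imread("pics/top3.png")[95:245,225:325],(400,600),interpolation=cv2.INTER_CUBIC)
b=cv2.resize(cv2.imread("pics/side3.png")[150:300,220:320],(400,600),interpolation=cv2.INTER_CUBIC)
cv2.imwrite("pics/z3.png",np.hstack([a,b]))
im=cv2.imread("pics/top3.png"); s=cv2.cvtColor(im,cv2.COLOR_BGR2HSV)[:,:,1]
np.set_printoptions(linewidth=150)
print(im[160:178,264:282].max(2)); print(s[160:178,264:282])
E
```

```text
1.8 [0.3 1.7 0. ] [ 3.5  4.1 -6.8] rad -5.1
2.1 [-0.2  1.1 -0. ] [-0.3  4.1 -3.4] rad -2.8
2.4 [-0.1  0.4 -0. ] [ 0.7  3.3 -3. ] rad -3.3
2.69 [-0. -0.  0.] [-1.5  2.6 -3.5] rad -2.4
2.99 [ 0.1 -0.4  0. ] [-1.  -0.1 -2.6] rad -0.1
3.29 [ 0.4 -0.6  0. ] [ 1.7 -2.3 -4.2] rad 2.8
3.59 [ 0.7 -0.6  0.1] [ 3.2 -3.9 -7.3] rad 5.0
3.89 [ 1.  -0.4  0.1] [ 6.1 -4.3 -6.6] rad 7.4
4.19 [ 1.3 -0.1  0.1] [ 6.3 -1.9 -8.1] rad 6.5
4.48 [1.3 0.4 0.1] [ 7.2  0.3 -8.8] rad 7.2
4.78 [1.  1.  0.1] [ 6.1  0.6 -9.5] rad 5.9
5.08 [0.6 1.3 0.1] [ 4.3  1.6 -8.3] rad 4.4
5.38 [0.1 1.3 0.1] [ 3.3  3.9 -7.1] rad 5.1
5.68 [-0.1  0.9  0. ] [ 2.1  4.9 -5.6] rad 5.3
5.98 [-0.2  0.4  0. ] [ 0.8  4.1 -5.1] rad 4.1
6.27 [-0.1 -0.   0. ] [ 1.8  2.7 -4.6] rad 2.1
6.57 [ 0.  -0.4  0. ] [ 1.5  1.  -3.7] rad -0.0
6.87 [ 0.3 -0.7  0. ] [ 3.8  0.1 -7.3] rad -2.9
7.17 [ 0.8 -0.6  0.1] [ 6.5  0.7 -9.1] rad -5.7
(30.2, array([510.9,  35.9, 107.1]), array([ 5.4, -0.7, -9.2]), 18.2) [ 0.78567829 -0.53616424  0.07158941]
(33.2, array([ 560.1, -197.5,  299.4]), array([ 0.2,  0.5, -4.2]), 87.4)
[[213 159 145 141 142 147 152 162 164 1
[... 1962 characters left out ...]
102 104 103 100  78  73]
 [ 97  98 106 105 102  96  73  14  11  29  81 102 104 104 104 102  77  73]
 [ 97 101  99 102 101  90  50   4  16  11  76 101 108 105 104 101  78  73]
 [ 95  76  41  39  45  27   6   9   7   5  43  86 100 100 105  93  76  74]
 [ 82  36   6   7   7   9  10  10   9   7   6  21  36  50  77  84  78  77]
 [ 70  16   9   7   6   7   7   6   6   7   9   8   8   6  33  74  79  80]
 [ 68   9  10   7   6   7   6   6   6   6   6   7   7   7  36  76  82  83]
 [ 69  10   9   6   6   6   6   6   6   7   6   5   7   7  50  81  80  85]
 [ 64   9   9   5   6   6   7   7   7   6   6   5   7   7  58  84  82  85]
 [ 55   6   7   5   7   8   7   6   7   6   6   7   7   6  64  87  81  85]]
```

View pics/z3.png

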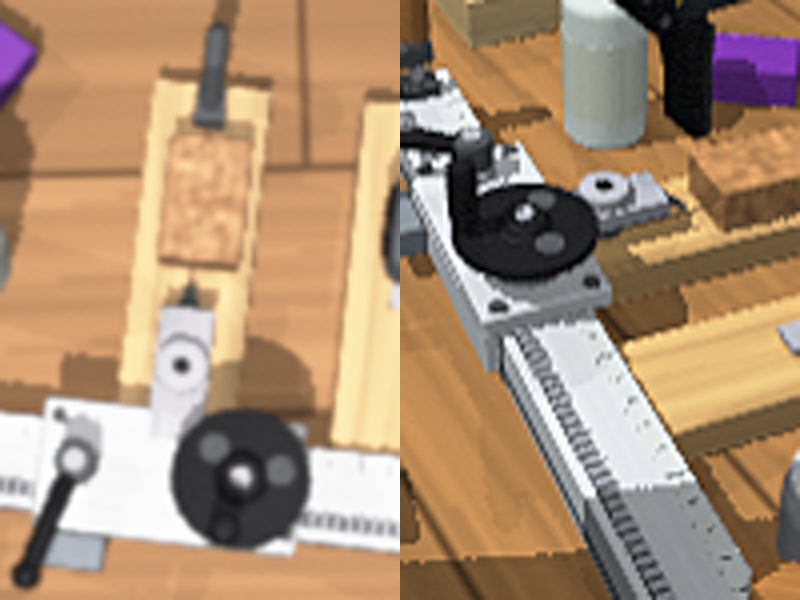

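The pointer tip at crop (190,285) stands almost on the line; the visible stub of line above it is at column about 272.4. Next I'll compute the residual numerically.

```bash
python3 - <<'E'
from wind import *
np.set_printoptions(precision=2,suppress=True,linewidth=150)
im1=cv2.imread("pics/top1.png"); P=line_fit(im1.min(2)); p=np.polyfit(P[:,0],P[:,1],1)
im=cv2.imread("pics/top3.png"); s=cv2.cvtColor(im,cv2.COLOR_BGR2HSV)[:,:,1].astype(float)
for nm,I,lo,thr in (("start",im1,292,105),("now",im,268,85)):
  S=cv2.cvtColor(I,cv2.COLOR_BGR2HSV)[:,:,1].astype(float); V=I.max(2).astype(float)
  rows=range(169,173) if nm=="start" else range(166,170)
  u=np.arange(lo,lo+9)
  for v in rows:
    w=np.clip(thr-S[v,u],0,None); x=plane("top",((u*w).sum()/w.sum(),v),32)
    w2=np.clip(np.interp(u,[u[0],u[-1]],[V[v,u[0]],V[v,u[-1]]])-V[v,u],0,None); y=plane("top",((u*w2).sum()/w2.sum(),v),32)
    print(nm,v,x,(np.polyval(p,[x[0],y[0]])-[x[1],y[1]])*np.cos(YAW))
g1=im.max(2).astype(float)
for v in(163,164):
    u=np.arange(270,276); d=np.clip(np.interp(u,[270,275],g1[v,[270,275]])-g1[v,u],0,None); x=plane("top",((u*d).sum()/d.sum(),v),28)
    print("stub",x,np.polyval(p,x[0])-x[1])
# side view: pointer/line
T=lambda u,v:(225+u/4,95+v/4)
w=plane("top",T(240,475),96); pv=plane("top",T(77,460),88); b=plane("top",T(181,366),68); b0=plane("top",(235+240/4,95+377/4),68)
print("wheel",w,"piv",pv,"travel",(pv-PIV)@ey,(w-[534.4,-39.6,96])@ey,(b-b0)@ey)
E
```

```text
start 169 [668.62 -12.09  32.  ] [64.36 64.47]
start 170 [665.91 -11.96  32.  ] [64.64 64.55]
start 171 [663.21 -11.59  32.  ] [64.68 64.49]
start 172 [660.52 -11.17  32.  ] [64.68 64.78]
now 166 [678.45  52.15  32.  ] [-0.72 -0.02]
now 167 [675.73  52.05  32.  ] [-0.21  0.06]
now 168 [673.02  52.28  32.  ] [-0.02  0.12]
now 169 [670.32  52.74  32.  ] [-0.07 -0.23]
stub [687.4   50.39  28.  ] -0.33975630112391286
stub [684.68  50.8   28.  ] -0.32945191732643764
wheel [543.92  23.91  96.  ] piv [556.47 125.61  88.  ] travel 63.43487694020284 64.22271090079907 63.879889360934946
```

Residual is about 0.2 mm. Now I'll swing the lever back to lock.

```bash
python3 - <<'E'
from wind import *
pv=np.array([557.3,126.2,0]); L=lambda t,o:lev(t,55,o,piv=pv)
env.clamp()
s=L(1.27,-29); a=s.copy(); a[2]=240
env.movep(a,lq(1.27)); env.line_to(s,max_speed=200); print(f())
for t in (1.2,1.0,.8,.6,.4,.2,.08,-.02):
    env.line_to(L(t,-17),lq(t),max_speed=70); print(t,*f()[1:3])
env.pause(.2); print(f())
p=L(0,-30); env.line_to(p,max_speed=100); p[2]=240; env.line_to(p,max_speed=250)
env.movep([560,-200,300],quat(0.)); print(f())
for n in("side","top"): cv2.imwrite(f"pics/{n}4.png",env.capture(n)[:,:,::-1])
a=cv2.resize(cv2.imread("pics/top4.png")[95:245,215:315],(400,600),interpolation=cv2.INTER_CUBIC)
b=cv2.resize(cv2.imread("pics/side4.png")[150:300,210:310],(400,600),interpolation=cv2.INTER_CUBIC)
cv2.imwrite("pics/z4.png",np.hstack([a,b]))
im1=cv2.imread("pics/top1.png"); P=line_fit(im1.min(2)); pf=np.polyfit(P[:,0],P[:,1],1)
im=cv2.imread("pics/top4.png"); S=cv2.cvtColor(im,cv2.COLOR_BGR2HSV)[:,:,1].astype(float); u=np.arange(268,277)
for v in range(166,170):
    w=np.clip(85-S[v,u],0,None); x=plane("top",((u*w).sum()/w.sum(),v),32); print(v,((np.polyval(pf,x[0])-x[1])*np.cos(YAW)).round(2))
E
```

```text
(37.6, array([495.9, 124. ,  85. ]), array([-0.5,  0.6, -2.9]), 0.3)
1.2 [501.6 138.6  84.9] [ 0.9 -1.1 -3.4]
1.0 [504.7 149.1  84.3] [ 0.6 -0.7 -3.3]
0.8 [510.2 159.   84. ] [-0.1 -0.2 -3.8]
0.6 [517.7 167.7  84. ] [-0.3  0.2 -4.6]
0.4 [526.2 174.5  83.7] [-2.5 -1.8 -3. ]
0.2 [537.4 180.   84.1] [-0.1 -0.6 -3.8]
0.08 [543.7 181.9  84. ] [ 0.7 -0.7 -3.8]
-0.02 [547.6 183.   83.5] [-5.8 -0.4 -1.7]
(40.4, array([547.6, 183. ,  83.6]), array([-4.1, -0.8, -2.5]), 0.1)
(43.0, array([ 560.3, -198.1,  299.7]), array([ 0.9, -0.1, -2.4]), 0.2)
166 -0.72
167 -0.19
168 -0.05
169 -0.12
```

View pics/z4.png

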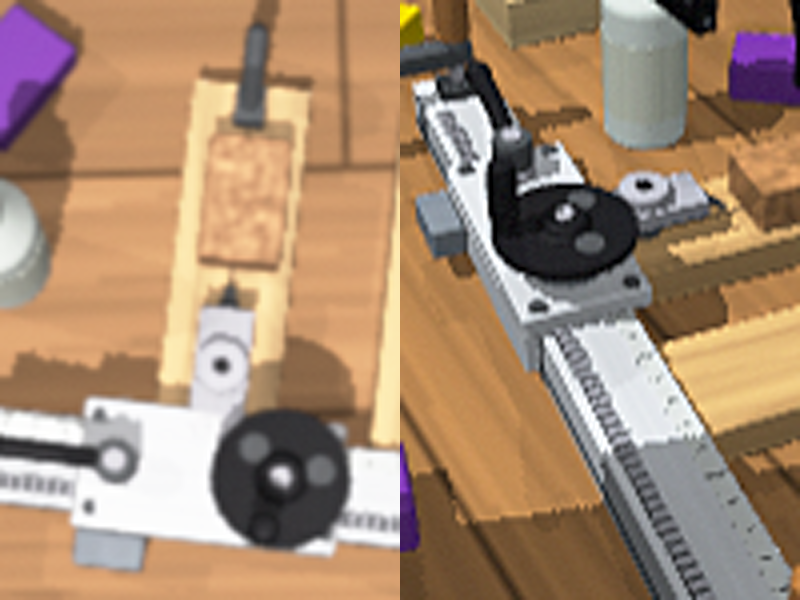

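The lever points along the rail as at the start, with about the same slope (roughly 6°), so it is locked. The pointer tip at crop (230,290) is still on the line, and the block is clear of it at v<268.

```bash
python3 -c "
from bench import env
print(env.job_done())"
```

```text
the job is handed in; nothing more can be done
None
```

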